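# Roll the capacitor onto the reading line and log it

## Task

With a fingertip on top of the blue capacitor, roll it sideways over the grey plate, never gripping or lifting it, until it rests centred along the yellow line, between the line's two white ticks, so that the reader can see its end. Then press the green button to log it, and let go. Leave the upright black capacitor and everything else on the bench where it is.

Things in the scene. Friction and masses are not known exactly. Their poses are not given: they have to be found in the camera images.
- blue_cap: Blue capacitor lying on the plate 55 to 85 mm to one side of the yellow line, roughly parallel to it: smooth cylinder, 35 mm diameter, 70 mm long, 90 g, white stripe along it, metal band at one end. Origin on its axis at mid-length, 17.5 mm above the plate (its top 39 mm above the bench). x runs along the cylinder; y, z turn as it rolls. It rolls half as far as a fingertip moving on its top.
- plate: Flat dark grey plate fixed to the bench, 150 mm (its x) by 250 mm (its y), 4 mm thick, z up. Origin at the centre of its underside, on the bench (z = 0). A white reader head (45 by 60 mm, 40 mm tall) stands at x = +110 mm on its centre line, its face towards the line at x = +87 mm. The capacitor rolls along the plate's y.
- line_mid (a point): Middle of the yellow line, on the plate's top surface, 4 mm above the bench. The line is 6 mm wide and runs along this frame's x axis right across the plate (146 mm), flush with its surface; white ticks cross it at x = -60 and +60 mm. y points across the line, z up.
- log_button_top (a point): Centre of the top of the green push button, 32 mm in diameter, 48 mm above the bench when not pressed; pressed straight down. It stands in a black collar (44 mm diameter, 12 mm high) on a grey box 90 by 70 by 30 mm fixed to the bench to the left or right of the plate.
- log_button (a joint): Travel of the green button in metres: 0 released, 0.006 fully down (5 N there, 1.5 N to start it moving); it springs back. It logs beyond 0.004.
- black_cap: Black capacitor standing upright on the plate on the other side of the line, 30 mm in diameter, 50 mm tall, 70 g; origin at the centre of its underside, z up along it. To be left alone.
- spool: Loose metal spool standing beyond the plate, 54 mm in diameter, 40 mm tall; origin under its centre. To be left alone.
- bottle: Loose clear bottle with a blue cap, 52 mm in diameter, 120 mm tall, beyond the plate on the left; origin under its centre, z up. To be left alone.
- toroid: Loose copper-coloured ring lying flat beyond the plate on the right, 70 mm across, 25 mm tall; origin under its centre. To be left alone.
- screwdriver: Loose screwdriver lying at the right of the bench; origin at its underside. To be left alone.
- multimeter: Loose yellow multimeter lying flat at the left of the bench, 170 by 85 by 36 mm (a dial to 43 mm); origin under its centre. To be left alone.
- parts_bin: Low open blue bin of small parts fixed to the bench on the other side of the plate from the button, 110 by 85 mm, 40 mm tall; origin under its centre.
Not all that is in view belongs to the job. What is meant by the blue_cap is not pink, and is the larger of those in its own colour. What is shaped like the part that bears log_button_top but orange is not meant.

How it is judged:
By the outcome, as a careful person would: the job done as asked, in the order asked, and still so for the second after the job is handed in, with the robot touching nothing.
It also fails if it takes over 58 s, if anything falls off the work surface, if the arm or the gripper's body presses on something with over 40 N, if the wrist force passes 120 N, or if a joint passes its speed limit or range.

## Robot

A 6-joint arm with a two-finger parallel gripper is mounted at the origin on the work surface. World frame = base frame: x ahead of the robot, y to its left, z up, the work surface at z = 0. Lengths are in m, angles in rad, forces in N, time in s.
With the tool pointing down it reaches from about 0.25 to 0.725 m from the base axis. Payload 4 kg.
Tool frame: the origin (TCP) lies on the front face of the gripper's body, between the roots of the fingers; the fingertips stand 73 mm ahead of it and the grasp point (between the pads) lies 54 mm ahead of it; z points along the fingers, y is the line along which they close (so a half turn about z gives the same grasp; the last joint's range is limited). The gripper opens to 85 mm and grips with 20 to 120 N. Pads are 22 mm wide; open, the fingers measure 114 mm over their backs; the gripper's body (76 mm by 85 mm) begins 54 mm behind the grasp point. The pads swing forward as they close: fully open they stand 13 mm farther back than shut.
Start: joints at [-1.293, 0.241, 0.005, 1.335, 0, 1.571], TCP at [0.137, -0.481, 0.304] pointing down, gripper open.
Joint ranges: [-2.72, 2.72], [-1.05, 1.87], [-1.09, 1.28], [-1.99, 2.15], [-1.42, 1.44], [-3.14, 3.14]. Speed limits (rad/s): [2.79, 2.79, 3.14, 3.14, 3.14, 3.14].

## Interface

Orientations are given as a unit quaternion [x, y, z, w].
In Python, from workcell import bot gives the robot as it stands. The module is installed in compiled form; this text tells all that it offers.
- The arm moves only by the tool step_arm, never from a script. Its argument "rows" is a list of rows, each a list of 2 entries, a list of its own where there are three numbers: the shift along the tool's x, y, z in mm, then the turn about the tool's z in degrees. A call has 1 to 12 rows; each row is the pose to reach, as a shift and turn from the pose commanded when the call began, along the tool's axes at that moment; what a row does not reach only later rows make up. A row lasts 1/8 s, in which the tool goes at most 62.5 mm and 10.7 degrees, less where a joint would pass 70% of its speed; a pose out of reach is approached as far as the arm can. A call with a gripper value outside its range is refused whole. "claw" is the gripper's target within -1 to 1 (shut at 1, half-way at 0, fully open at -1), set as the call begins (left out, the last holds). The fingers move at their own pace and stop on an object; the grip force is fixed at half the most. Time passes only in rows, so rows that repeat a pose let the fingers close. It gives the time, the measured TCP pose, the force, the opening and the grip force at its end, in the units of the state.
- bot.get_obs(): the state, without advancing time (a new reading comes with each control period).
- bot.camera(name): name is "scene" or "side" or "wrist"; returns (picture, depth): 480x640x3 uint8, red, green, blue; 480x640 float32, m along the optical axis (not along the pixel's ray), 0 where there is no reading.
- bot.camera_params(name): a dict with "fx", "fy", "cx", "cy" (pixels), "pose" (4x4, takes a point from camera to world coordinates). Camera axes: x right, y up, looking along -z (the intrinsics and any distortion apply to the point x, -y, -z); pixel columns grow to the right and rows downward; lengths in m; the calibration is good to about 2 mm. A picture is of the moment at which its call begins: read the wrist's pose just before it. camera_params takes no time and is no camera call; for the wrist camera it gives the pose at the moment of the call.
- bot.job_done(): hands the job in; it is judged then, once.
Trained networks look in the newest picture that a camera, given by its name, has taken for a name from the list of things; names that differ only in an ending like _2 or _b are one class to them, and where a whole thing is asked for, a point or a joint stands for the part that bears it (a point fixed in the world has none). Each returns a list of dicts, best first, with "score" (0 to 1); they miss things now and then, are a little off and sometimes report something else, mostly with a low value. They report only what shows in the picture. A call takes as long as a camera call. They do not tell look-alikes from the thing itself.
- bot.trace(target, camera): "pixels" (480x640 bool, what is visible of it) and "uv" ([column, row] in pixels, amid what is visible of it).
The state is a dict: "clock": time; "joint_pos": joint angles; "joint_vel": joint speeds; "tau": joint torques, N m; "eef_pos": TCP position; "tool_rot": TCP orientation; "ft_force": force on the tool from outside, world axes, zero at the start; "ft_torque": the same for the moment, N m; "grip_width": finger opening in m; "grasp_force": force on a finger pad.
Only numpy, scipy, OpenCV 4.12 (cv2) and the standard library are available. Lean on these libraries where they do the work, as an engineer would, in place of code of your own. Each camera call takes 0.05 s, during which the arm holds its last target. There are 200 camera calls.

## Working session

There is one attempt and no reset: what is moved stays moved. The work goes in short steps, Python scripts to look and compute and a tool call to move; the robot and the scene stay as the last step left them, time stands still between calls to the robot, and variables do not carry over. Pictures are saved under pics/ and viewed, at most 10 in all, crops included, and the job is handed in when it is done.

Besides the shell and the picture viewer there is one more tool, called after "Call:" as a command line: name --argument value ..., lists and objects as JSON in quotes. step_arm: Moves the arm, as the interface text tells. Its arguments: {"type":"object","properties":{"rows":{"type":"array"},"claw":{"type":"number"}},"required":["rows"]}

```bash
mkdir -p pics
cat > h.py <<'E'
import numpy as np,cv2
from workcell import bot
def world(cam,uv,depth=None,z=None):
    p=bot.camera_params(cam);P=np.array(p["pose"]);uv=np.atleast_2d(uv).astype(float)
    d=np.stack([(uv[:,0]-p["cx"])/p["fx"],-(uv[:,1]-p["cy"])/p["fy"],-np.ones(len(uv))],1)
    R=d@P[:3,:3].T
    s=np.asarray(depth) if z is None else (z-P[2,3])/R[:,2]
    return P[:3,3]+R*np.reshape(s,(-1,1))
def save(n,im): cv2.imwrite("pics/"+n,im[:,:,::-1])
E
python3 - <<'E'
from h import *
print(bot.camera_params("scene"));o=bot.get_obs();print(o["clock"],o["eef_pos"],o["tool_rot"])
im,d=bot.camera("scene");save("s1.png",im);np.savez("s1.npz",im=im,d=d)
for t in ["blue_cap","plate","log_button_top","black_cap"]:
    for r in bot.trace(t,"scene"):
        m=r["pixels"]&(d>0);v,u=np.nonzero(m)
        w=world("scene",np.stack([u,v],1),d[m]); print(t,r["score"],r["uv"],m.sum(),np.median(w,0).round(3),w.min(0).round(3),w.max(0).round(3))
E
```

```text
{'fx': 515.8111549997133, 'fy': 515.8111549997133, 'cx': 314.04590548445447, 'cy': 234.09122644353658, 'pose': array([[ 0.84512561, -0.31720368,  0.43028425,  1.04308438],
       [ 0.53443356,  0.4833216 , -0.69338373, -0.78285737],
       [ 0.0119782 ,  0.81595469,  0.57799175,  0.72264896],
       [ 0.        ,  0.        ,  0.        ,  1.        ]])}
0.0 [ 0.1369934  -0.48036435  0.30300651] [ 9.90367737e-01  1.38458041e-01 -1.51671204e-04 -1.04599453e-03]
blue_cap 0.8 [307.5, 229.0] 402 [0.51  0.052 0.033] [0.471 0.042 0.004] [0.542 0.074 0.044]
blue_cap 0.67 [256.2, 214.8] 413 [0.357 0.047 0.027] [ 0.289  0.015 -0.001] [0.387 0.12  0.039]
blue_cap 0.46 [329.5, 211.7] 158 [0.498 0.174 0.021] [0.467 0.159 0.003] [0.518 0.198 0.028]
plate 0.62 [291.5, 263.8] 4564 [ 0.531 -0.044  0.005] [ 0.416 -0.154 -0.002] [0.642 0.106 0.056]
log_button_top 0.66 [352.9, 178.2] 78 [0.49  0.297 0.052] [0.474 0.286 0.044] [0.504 0.32  0.056]
log_button_top 0.54 [309.8, 164.2] 70 [0.356 0.286 0.053] [0.34  0.276 0.044] [0.37  0.305 0.058]
black_cap 0.78 [261.1, 264.5] 305 [ 0.501 -0.109  0.039] [ 0.482 -0.118  0.004] [ 0.511 -0.087  0.058]
black_cap 0.52 [94.8, 353.5] 919 [ 0.394 -0.457  0.021] [ 0.307 -0.469 -0.001] [ 0.524 -0.434  0.029]
```

View pics/s1.png

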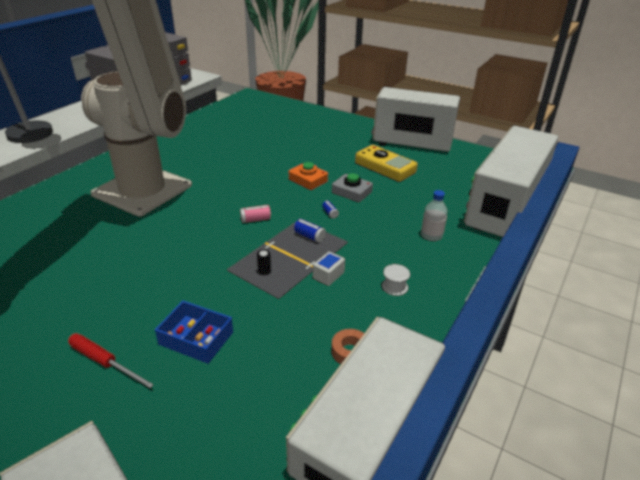

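Candidates for blue_cap: blue at (310,231) on the plate, a small blue one at (330,209) off the plate, and a pink one at (256,214). The one at (310,231) fits: it is the larger blue one and lies on the plate. For the button there is a grey box at (352,185) and an orange one at (309,174), and the grey one is meant. I'll confirm both with a wrist view from above.

Call:
step_arm --rows '[[[46,-37,-5],4],[[92,-74,-10],8],[[138,-110,-15],12],[[184,-147,-20],16],[[230,-184,-25],16],[[276,-221,-30],16],[[322,-258,-30],16],[[368,-294,-30],16],[[414,-331,-30],16],[[440,-350,-30],16],[[440,-350,-30],16],[[440,-350,-30],16]]' --claw 1

```text
clock: 1.75
eef_pos: [0.4638, -0.0239, 0.3337]
tool_rot: [1.0, -0.001, -0.001, 0.0]
ft_force: [-0.3, -0.3, -0.3]
grip_width: -0.0002
grasp_force: 0.0
```

Run:
```python
from h import *
o=bot.get_obs();print(o["clock"],o["eef_pos"],o["tool_rot"],o["grip_width"])
p=bot.camera_params("wrist");print(p)
im,d=bot.camera("wrist");save("w1.png",im);np.savez("w1.npz",im=im,d=d,P=p["pose"])
for t in ["blue_cap","plate","log_button_top","black_cap"]:
    for r in bot.trace(t,"wrist"):
        m=r["pixels"]&(d>0);v,u=np.nonzero(m)
        w=world("wrist",np.stack([u,v],1),d[m]); print(t,r["score"],r["uv"],m.sum(),np.median(w,0).round(3),w.min(0).round(3),w.max(0).round(3))
```

```text
1.75 [ 0.46378164 -0.02385245  0.33366044] [ 9.99999605e-01 -6.94887208e-04 -5.29693599e-04  1.65310381e-04] -0.0001584581438678492
{'fx': 344.1797798012738, 'fy': 344.1797798012738, 'cx': 315.629708173621, 'cy': 236.40712937815286, 'pose': array([[-1.47010813e-03,  9.56409689e-01,  2.92024565e-01,
         5.37648438e-01],
       [-9.99998723e-01, -1.22293906e-03, -1.02893907e-03,
        -2.41663922e-02],
       [-6.26959050e-04, -2.92025704e-01,  9.56410265e-01,
         4.03963308e-01],
       [ 0.00000000e+00,  0.00000000e+00,  0.00000000e+00,
         1.00000000e+00]])}
blue_cap 0.83 [254.9, 290.2] 1740 [0.353 0.052 0.032] [ 0.309  0.017 -0.001] [0.382 0.095 0.038]
blue_cap 0.76 [235.6, 164.3] 2207 [0.503 0.058 0.037] [0.462 0.042 0.003] [0.538 0.087 0.042]
plate 0.63 [320.7, 144.8] 29498 [ 0.524 -0.03   0.005] [ 0.418 -0.154 -0.   ] [0.646 0.106 0.055]
log_button_top 0.91 [6.1, 186.4] 463 [0.485 0.292 0.052] [0.468 0.286 0.043] [0.501 0.311 0.055]
black_cap 0.92 [389.8, 176.2] 901 [ 0.494 -0.099  0.055] [ 0.476 -0.13   0.004] [ 0.507 -0.088  0.058]
```

View pics/w1.png

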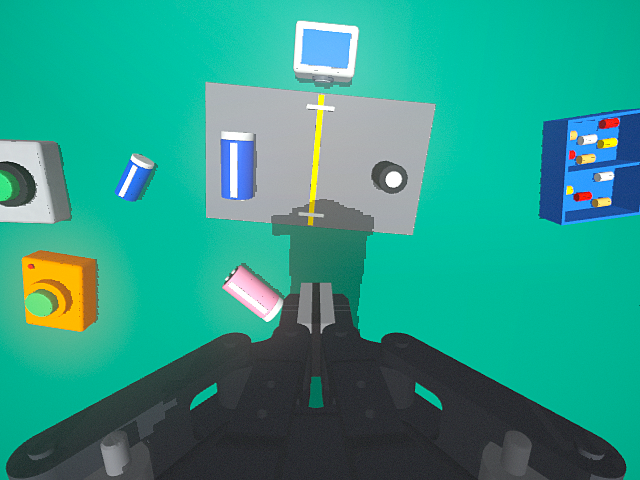

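The wrist view shows the large blue capacitor on the plate at (238,165), the small blue one off it at (136,177) and the pink one at (252,292). The yellow line runs (320,95)–(311,225), and the grey-box button is at (10,185) with the orange decoy at (60,292). This confirms both choices, so I'll measure next.

```bash
cat >> h.py <<'E'
def measure(im,d,cam="wrist"):
    """line (mid,dir), cap (mid,dir) by color + depth"""
    hsv=cv2.cvtColor(im,cv2.COLOR_RGB2HSV)
    V,U=np.mgrid[:480,:640]; W=world(cam,np.stack([U.ravel(),V.ravel()],1),d.ravel()).reshape(480,640,3)
    Z=world(cam,np.stack([U.ravel(),V.ravel()],1),z=0.004).reshape(480,640,3)
    box=(W[...,0]>.40)&(W[...,0]<.65)&(W[...,1]>-.16)&(W[...,1]<.11)&(d>0)
    def fit(p):
        c=p.mean(0);_,_,vt=np.linalg.svd(p-c,full_matrices=False);a=vt[0]*np.sign(vt[0,0]);t=(p-c)@a
        return c+a*(t.min()+t.max())/2,a,np.ptp(t)
    y=box&(hsv[...,0]>18)&(hsv[...,0]<35)&(hsv[...,1]>150)&(W[...,2]<.012)
    L=fit(Z[y][:,:2])
    hi=box&(W[...,2]>.012)&(W[...,2]<.046)
    n,lab=cv2.connectedComponents(hi.astype(np.uint8))
    b=(hsv[...,0]>105)&(hsv[...,0]<130)&(hsv[...,1]>150)&hi&(W[...,0]<.56)
    k=np.bincount(lab[b]).argmax(); cm=lab==k
    top=cm&(W[...,2]>np.percentile(W[cm][:,2],98)-.008)
    C=fit(W[top][:,:2]); zt=np.percentile(W[cm][:,2],95)
    return L,C,zt,y,top,W,Z,hsv
def report(im,d,cam="wrist"):
    L,C,zt,*_=measure(im,d,cam); n=np.array([-L[1][1],L[1][0]])
    ang=lambda a:np.degrees(np.arctan2(a[1],a[0]))
    print("line mid",L[0].round(4),"yaw",ang(L[1]).round(2),"len",L[2].round(4))
    print("cap mid",C[0].round(4),"yaw",ang(C[1]).round(2),"len",C[2].round(4),"ztop",zt.round(4))
    e=C[0]-L[0];print("cap rel line: along %.1f across %.1f mm"%(1e3*e@L[1],1e3*e@n))
    return L,C
E
python3 - <<'E'
from h import *
z=np.load("w1.npz");im,d=z["im"],z["d"]
L,C=report(im,d)
Lm,Cm,zt,y,top,W,Z,hsv=measure(im,d)
m=(hsv[...,1]>120)&(hsv[...,0]>45)&(hsv[...,0]<85)&(W[...,2]>.04)&(W[...,2]<.06)&(d>0)
n,lab,st,c=cv2.connectedComponentsWithStats(m.astype(np.uint8))
for k in range(1,n):
    if st[k,4]>60: q=W[lab==k];print("green",c[k],q.mean(0).round(4),q.min(0).round(3),q.max(0).round(3))
w=(hsv[...,1]<60)&(hsv[...,2]>200)&(W[...,2]<.012)&(abs((Z[...,:2]-L[0])@L[1])<.07)&(abs((Z[...,:2]-L[0])@np.array([-L[1][1],L[1][0]]))<.012)
q=(Z[w][:,:2]-L[0])@L[1];print("ticks",np.median(q[q<0]),np.median(q[q>0]),len(q))
pl=(abs(W[...,2]-.004)<.004)&(hsv[...,1]<60)&(W[...,0]>.4)&(W[...,0]<.66)&(abs(W[...,1])<.2)
n,lab,st,c=cv2.connectedComponentsWithStats(pl.astype(np.uint8));k=1+st[1:,4].argmax()
v,u=np.nonzero(lab==k)
r=cv2.minAreaRect((Z[v,u,:2]*1000).astype(np.float32));print("plate",r)
E
```

```text
line mid [ 0.5032 -0.0238] yaw -5.29 len 0.146
cap mid [0.5032 0.0604] yaw -3.8 len 0.0698 ztop 0.0407
cap rel line: along -7.7 across 83.9 mm
green [  7.99589322 185.91786448] [0.4853 0.2923 0.0507] [0.471 0.286 0.042] [0.501 0.303 0.055]
green [ 38.44820296 304.07399577] [0.3517 0.2904 0.0536] [0.337 0.275 0.051] [0.366 0.307 0.056]
ticks -0.01997347156440001 0.059679335572148724 180
plate ((503.5511474609375, -23.731094360351562), (249.7708740234375, 149.79014587402344), 84.74349212646484)
```

Call:
step_arm --rows '[[[10,-24,45],1],[[20,-48,90],2],[[30,-72,135],3],[[40,-95,170],4],[[40,-95,195],4],[[40,-95,208],4],[[40,-95,212],4],[[40,-95,212],4],[[40,-95,212],4]]'

```text
clock: 3.12
eef_pos: [0.5055, 0.013, 0.1229]
tool_rot: [1.0, 0.003, 0.0, -0.022]
ft_force: [-0.2, 0.7, 0.2]
grip_width: -0.0002
grasp_force: 0.0
```

Run:
```python
from h import *
o=bot.get_obs();print(o["clock"],o["eef_pos"],o["tool_rot"],o["ft_force"])
im,d=bot.camera("side");save("side1.png",im);im,d=bot.camera("wrist");save("w2.png",im)
```

```text
3.125 [0.50548169 0.01298462 0.12288632] [ 9.99751526e-01  3.27566967e-03  6.60312837e-05 -2.20488588e-02] [-0.19093072  0.72430178  0.16159232]
```

View pics/w2.png

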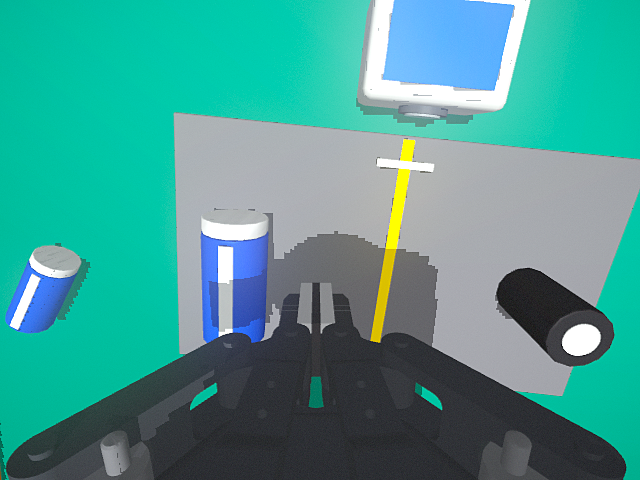

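The move fell short at y=0.013, with the tip still clear of the capacitor on the line side. I'll check the joints.

Call:
step_arm --rows '[[[0,0,0],0],[[0,0,0],0]]'

```text
clock: 3.48
eef_pos: [0.505, 0.0132, 0.1221]
tool_rot: [1.0, 0.003, -0.001, -0.022]
ft_force: [1.8, 0.4, 0.4]
grip_width: 0.0003
grasp_force: 0.0
```

Run:
```python
from h import *
from scipy.spatial.transform import Rotation as R
o=bot.get_obs();print(o["clock"],o["eef_pos"],o["joint_pos"],o["joint_vel"]);print(R.from_quat(o["tool_rot"]).as_matrix().round(3))
```

```text
3.475 [0.50495363 0.01321638 0.12212523] [ 0.0059861   0.40780517 -0.27044187  0.89378111  0.04416101  3.14060588] [ 0.00092113  0.00205332 -0.000529   -0.00152839  0.00223709  0.00034116]
[[ 1.     0.007 -0.001]
 [ 0.007 -0.999  0.044]
 [-0.001 -0.044 -0.999]]
```

Joint 6 is at its limit, so I'll use the equivalent orientation half a turn round, raising the tool first.

Call:
step_arm --rows '[[[0,0,-20],-5],[[0,0,-40],-15],[[0,0,-60],-25],[[0,0,-60],-35],[[0,0,-60],-45],[[0,0,-60],-55],[[0,0,-60],-65],[[0,0,-60],-75],[[0,0,-60],-85],[[0,0,-60],-90],[[0,0,-60],-90],[[0,0,-60],-90]]'

```text
clock: 4.97
eef_pos: [0.505, 0.0106, 0.1818]
tool_rot: [0.705, 0.709, 0.015, -0.016]
ft_force: [-0.0, -0.2, -0.5]
grip_width: -0.0
grasp_force: 0.0
```

Call:
step_arm --rows '[[[0,0,0],-10],[[0,0,0],-20],[[0,0,0],-30],[[0,0,0],-40],[[0,0,0],-50],[[0,0,0],-60],[[0,0,0],-70],[[0,0,0],-80],[[0,0,0],-90],[[0,0,0],-90],[[0,0,0],-90]]'

```text
clock: 6.35
eef_pos: [0.505, 0.0106, 0.1818]
tool_rot: [-0.002, 1.0, 0.022, -0.001]
ft_force: [-0.0, -0.2, 0.1]
grip_width: 0.0001
grasp_force: 0.0
```

Run:
```python
from h import *
from scipy.spatial.transform import Rotation as R
o=bot.get_obs();print(o["clock"],o["eef_pos"],o["joint_pos"],o["ft_force"]);print(R.from_quat(o["tool_rot"]).as_matrix().round(3))
```

```text
6.35 [0.50495273 0.01055668 0.18176832] [ 7.22776574e-04  3.39840555e-01 -1.93032897e-01  1.03994476e+00
  4.41534107e-02 -3.43550612e-03] [-0.02103624 -0.16840711  0.05714196]
[[-1.    -0.004 -0.002]
 [-0.004  0.999  0.044]
 [ 0.002  0.044 -0.999]]
```

Call:
step_arm --rows '[[[0,27,10],2],[[1,54,20],4],[[1,54,50],4],[[1,54,62],4],[[1,54,65],4],[[1,54,65],4]]'

```text
clock: 7.1
eef_pos: [0.5039, 0.0671, 0.1197]
tool_rot: [0.032, 0.999, 0.022, -0.001]
ft_force: [-0.3, -0.9, -0.0]
grip_width: 0.0001
grasp_force: 0.0
```

Call:
step_arm --rows '[[[0,0,2],0],[[0,0,4],0],[[0,0,5],0],[[0,0,5],0]]'

```text
clock: 7.6
eef_pos: [0.5034, 0.0676, 0.1142]
tool_rot: [0.031, 0.999, 0.022, -0.002]
ft_force: [0.5, 0.2, 0.2]
grip_width: 0.0
grasp_force: 0.0
```

Run:
```python
from h import *
from scipy.spatial.transform import Rotation as R
o=bot.get_obs();M=R.from_quat(o["tool_rot"]).as_matrix();print(o["clock"],o["eef_pos"],"tip",o["eef_pos"]+M[:,2]*.073,o["ft_force"]);print(M.round(3))
im,d=bot.camera("side");save("side2.png",im)
```

```text
7.6 [0.50340775 0.06755175 0.11424427] tip [0.50325698 0.07077297 0.04131553] [0.52524119 0.15387461 0.20846133]
[[-0.998  0.063 -0.002]
 [ 0.063  0.997  0.044]
 [ 0.005  0.044 -0.999]]
```

View pics/side2.png

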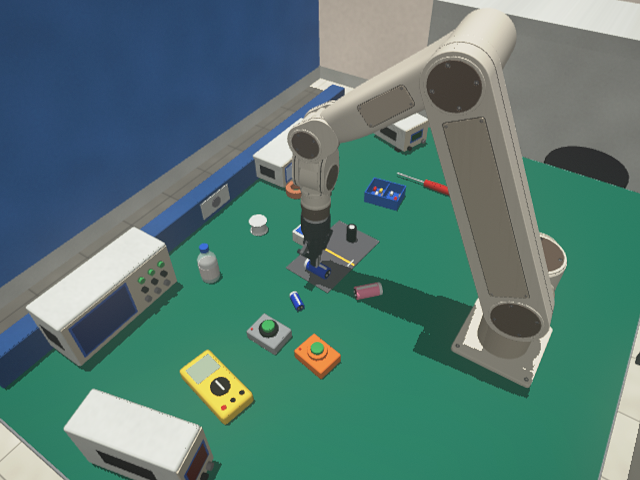

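The side view shows the fingers directly above the blue capacitor at (318,268), with the rest of the scene undisturbed. I'll feel for contact now.

Call:
step_arm --rows '[[[0,0,1],0],[[0,0,2],0],[[0,0,2],0]]'

```text
clock: 8.02
eef_pos: [0.5033, 0.0677, 0.1121]
tool_rot: [0.031, 0.999, 0.022, -0.002]
ft_force: [-0.4, -0.3, 0.5]
grip_width: 0.0
grasp_force: 0.0
```

Call:
step_arm --rows '[[[0,0,1],0],[[0,0,1],0]]'

```text
clock: 8.28
eef_pos: [0.5036, 0.0678, 0.1115]
tool_rot: [0.031, 0.999, 0.022, -0.002]
ft_force: [-1.3, 0.4, 2.6]
grip_width: 0.0001
grasp_force: 1.2
```

Call:
step_arm --rows '[[[0,0,1],0],[[0,-3,1],0],[[0,-8,1],0],[[0,-14,0.8],0],[[0,-20,0.6],0.5],[[0,-26,0.5],0.5],[[0,-32,0.3],1],[[0,-37,0.2],1],[[0,-40,0.1],1],[[0,-41,0],1],[[0,-41,0],1]]'

```text
clock: 9.65
eef_pos: [0.5008, 0.0265, 0.1102]
tool_rot: [0.04, 0.999, 0.022, -0.002]
ft_force: [-2.6, -1.7, 7.2]
grip_width: -0.0
grasp_force: 3.6
```

Run:
```python
from h import *
o=bot.get_obs();print(o["clock"],o["eef_pos"],o["ft_force"])
im,d=bot.camera("wrist");save("w3.png",im);np.savez("w3.npz",im=im,d=d)
try: report(im,d)
except Exception as e: print(e)
```

```text
9.65 [0.50078557 0.02646491 0.11016903] [-2.61019895 -1.72170831  7.18824199]
line mid [ 0.483  -0.0219] yaw -5.18 len 0.1053
cap mid [0.4952 0.0453] yaw 12.7 len 0.0638 ztop 0.0396
cap rel line: along 6.1 across 67.9 mm
```

View pics/w3.png

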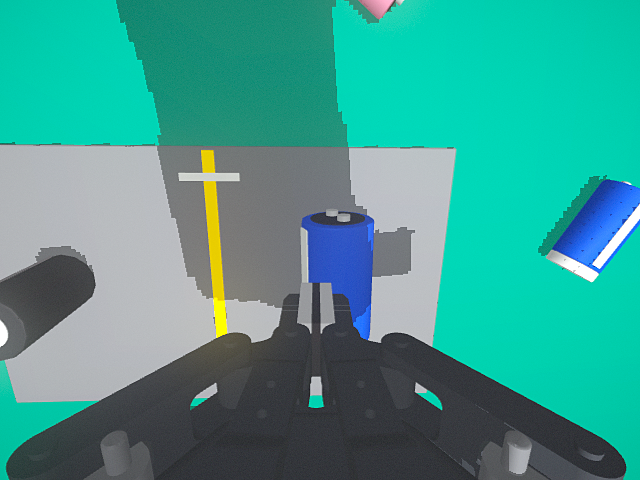

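The stripe has turned and the capacitor now sits at (338,270) under the fingertip, so it is rolling without slip. Next I'll lift, step back and do stroke 2.

Call:
step_arm --rows '[[[0,0,-3],0],[[0,0,-10],0],[[0,11,-10],0],[[0,20,-10],0],[[0,20,-10],0],[[0,20,-4],0],[[0,20,-1],0],[[0,20,0],0],[[0,20,0],0]]'

```text
clock: 10.82
eef_pos: [0.5022, 0.047, 0.1112]
tool_rot: [0.04, 0.999, 0.023, -0.002]
ft_force: [-4.4, 1.3, 9.7]
grip_width: 0.0001
grasp_force: 4.8
```

Call:
step_arm --rows '[[[0,-3,0],0],[[0,-8,-0.1],0],[[0,-14,-0.2],0],[[0,-20,-0.4],0],[[0,-26,-0.5],0],[[0,-32,-0.7],0],[[0,-37,-0.8],0],[[0,-40,-0.9],0],[[0,-41,-1],0],[[0,-41,-1],0],[[0,-41,-1],0]]'

```text
clock: 12.2
eef_pos: [0.4993, 0.0053, 0.1101]
tool_rot: [0.041, 0.999, 0.022, -0.002]
ft_force: [-1.7, -1.0, 5.4]
grip_width: -0.0001
grasp_force: 3.2
```

Call:
step_arm --rows '[[[0,0,-3],0],[[0,0,-15],0],[[0,0,-60],0],[[0,0,-110],0],[[0,0,-150],0],[[0,0,-180],0],[[0,0,-180],0],[[0,0,-180],0],[[0,0,-180],0]]'

```text
clock: 13.32
eef_pos: [0.4988, -0.002, 0.2879]
tool_rot: [0.04, 0.999, 0.022, -0.003]
ft_force: [-0.4, -0.1, 0.1]
grip_width: 0.0
grasp_force: 0.0
```

Run:
```python
from h import *
o=bot.get_obs();print(o["clock"],o["eef_pos"],o["tool_rot"],o["ft_force"])
im,d=bot.camera("wrist");save("w4.png",im);np.savez("w4.npz",im=im,d=d)
report(im,d)
```

```text
13.325 [ 0.49876365 -0.00199394  0.28787294] [ 0.04015572  0.99894529  0.02200388 -0.00341396] [-0.40386078 -0.11410761  0.08387481]
line mid [ 0.5038 -0.0234] yaw -5.09 len 0.146
cap mid [0.4995 0.0198] yaw -3.74 len 0.0705 ztop 0.0396
cap rel line: along -8.1 across 42.7 mm
```

View pics/w4.png

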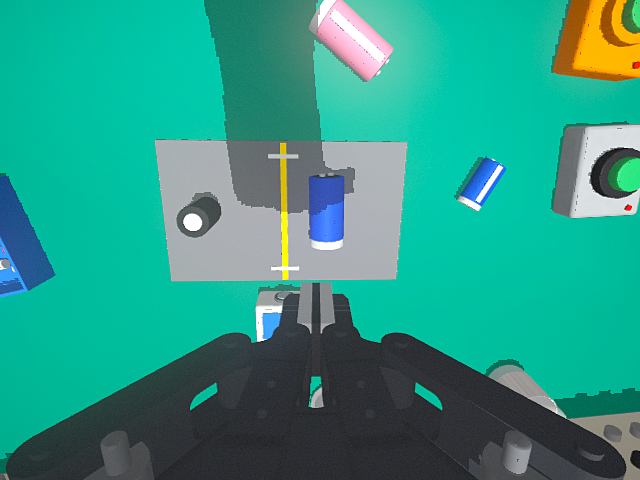

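Two strokes rolled the capacitor 41 mm without drift: it is at (326,212) and the line is at (284,210). The remaining 42.7 mm takes two more strokes.

Call:
step_arm --rows '[[[0,11,40],0],[[0,22,90],0],[[0,22,140],0],[[0,22,165],0],[[0,22,174],0],[[0,22,177],0],[[0,22,179],0],[[0,22,180],0],[[0,22,180],0]]'

```text
clock: 14.5
eef_pos: [0.5016, 0.0278, 0.1113]
tool_rot: [0.04, 0.999, 0.022, -0.001]
ft_force: [0.7, -0.2, 0.3]
grip_width: -0.0002
grasp_force: 0.3
```

Call:
step_arm --rows '[[[0,-3,0],0],[[0,-8,-0.1],0],[[0,-14,-0.2],0],[[0,-20,-0.4],0],[[0,-26,-0.5],0],[[0,-32,-0.7],0],[[0,-38,-0.8],0],[[0,-41,-0.9],0],[[0,-43,-1],0],[[0,-43,-1],0],[[0,-43,-1],0]]'

```text
clock: 15.88
eef_pos: [0.4986, -0.0153, 0.1104]
tool_rot: [0.04, 0.999, 0.022, -0.001]
ft_force: [1.6, -1.1, 6.5]
grip_width: -0.0
grasp_force: 3.3
```

Call:
step_arm --rows '[[[0,0,-3],0],[[0,0,-15],0],[[0,0,-60],0],[[0,0,-110],0],[[0,0,-150],0],[[0,0,-180],0],[[0,0,-180],0],[[0,0,-180],0],[[0,0,-180],0]]'

```text
clock: 17.0
eef_pos: [0.497, -0.0229, 0.2878]
tool_rot: [0.04, 0.999, 0.022, -0.004]
ft_force: [-0.2, -0.7, 0.3]
grip_width: 0.0002
grasp_force: 0.0
```

Run:
```python
from h import *
o=bot.get_obs();print(o["clock"],o["eef_pos"],o["tool_rot"],o["ft_force"])
im,d=bot.camera("wrist");save("w5.png",im);np.savez("w5.npz",im=im,d=d)
report(im,d)
```

```text
17.0 [ 0.49698453 -0.02287334  0.28781948] [ 0.04011418  0.99894498  0.02206185 -0.00361289] [-0.20036558 -0.7201231   0.25391161]
line mid [ 0.5033 -0.0235] yaw -5.03 len 0.1452
cap mid [ 0.4981 -0.0018] yaw -3.85 len 0.0707 ztop 0.0397
cap rel line: along -7.0 across 21.2 mm
```

Call:
step_arm --rows '[[[0,11,40],0],[[0,21,90],0],[[0,21,140],0],[[0,21,165],0],[[0,21,174],0],[[0,21,177],0],[[0,21,179],0],[[0,21,180.5],0],[[0,21,180.5],0]]'

```text
clock: 18.18
eef_pos: [0.5001, 0.0059, 0.1112]
tool_rot: [0.04, 0.999, 0.022, -0.001]
ft_force: [0.3, 1.0, 3.1]
grip_width: -0.0002
grasp_force: 1.7
```

Call:
step_arm --rows '[[[0,-3,0],0],[[0,-8,-0.1],0],[[0,-14,-0.2],0],[[0,-20,-0.4],0],[[0,-26,-0.5],0],[[0,-32,-0.7],0],[[0,-37,-0.8],0],[[0,-40,-0.9],0],[[0,-42,-1],0],[[0,-42.4,-1],0],[[0,-42.4,-1],0],[[0,-42.4,-1],0]]'

```text
clock: 19.68
eef_pos: [0.497, -0.0369, 0.1104]
tool_rot: [0.04, 0.999, 0.022, -0.0]
ft_force: [0.4, -0.4, 6.0]
grip_width: 0.0
grasp_force: 3.2
```

Call:
step_arm --rows '[[[0,0,-3],0],[[0,0,-15],0],[[0,0,-60],0],[[0,0,-110],0],[[0,0,-150],0],[[0,0,-180],0],[[0,0,-180],0],[[0,0,-180],0],[[0,0,-180],0]]'

```text
clock: 20.8
eef_pos: [0.4953, -0.0442, 0.2875]
tool_rot: [0.04, 0.999, 0.022, -0.004]
ft_force: [-0.7, 0.8, -0.5]
grip_width: 0.0002
grasp_force: 0.0
```

Run:
```python
from h import *
from scipy.spatial.transform import Rotation as R
o=bot.get_obs();M=R.from_quat(o["tool_rot"]).as_matrix();print(o["clock"],o["eef_pos"],o["ft_force"]);print(M.round(3))
im,d=bot.camera("wrist");save("w6.png",im);np.savez("w6.npz",im=im,d=d)
L,C=report(im,d)
a=np.radians(-5.2);l=np.array([np.cos(a),np.sin(a)]);n=np.array([-l[1],l[0]]);e=C[0]-[.5034,-.0236];print("known line: along,across",1e3*e@l,1e3*e@n)
for r in bot.trace("log_button_top","wrist"):
    m=r["pixels"]&(d>0);v,u=np.nonzero(m);w=world("wrist",np.stack([u,v],1),d[m]);print(r["score"],r["uv"],w.mean(0))
```

```text
20.8 [ 0.49529109 -0.04421151  0.28745176] [-0.73246614  0.77136198 -0.45598736]
[[-0.997  0.08  -0.005]
 [ 0.08   0.996  0.044]
 [ 0.009  0.044 -0.999]]
line mid [ 0.5035 -0.0234] yaw -5.1 len 0.1454
cap mid [ 0.4958 -0.0231] yaw -3.89 len 0.0732 ztop 0.0397
cap rel line: along -7.7 across -0.4 mm
known line: along,across -7.573112333070546 -0.22782551639192056
```

View pics/w6.png

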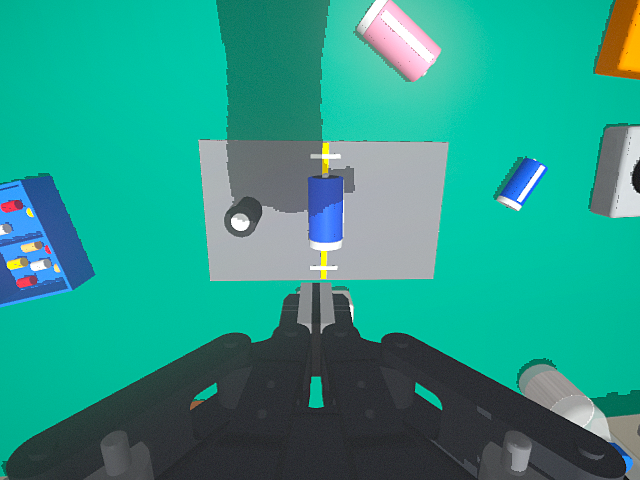

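The capacitor sits on the line at (325,212), between the ticks at rows 156 and 268, 0.3 mm off centre. Now to the button.

Call:
step_arm --rows '[[[5,50,2],0],[[10,100,4],0],[[15,150,6],0],[[20,200,8],0],[[25,240,10],0],[[25,240,10],0],[[25,240,10],0],[[25,240,10],0]]'

```text
clock: 21.9
eef_pos: [0.4905, 0.196, 0.2894]
tool_rot: [0.041, 0.999, 0.022, -0.002]
ft_force: [-0.4, 0.2, -0.2]
grip_width: 0.0
grasp_force: 0.0
```

Run:
```python
from h import *
from scipy.spatial.transform import Rotation as R
o=bot.get_obs();M=R.from_quat(o["tool_rot"]).as_matrix();print(o["clock"],o["eef_pos"],o["joint_pos"])
im,d=bot.camera("wrist");save("w7.png",im)
hsv=cv2.cvtColor(im,cv2.COLOR_RGB2HSV)
V,U=np.mgrid[:480,:640];uv=np.stack([U.ravel(),V.ravel()],1);W=world("wrist",uv,d.ravel()).reshape(480,640,3)
m=(hsv[...,1]>120)&(hsv[...,0]>45)&(hsv[...,0]<85)&(W[...,2]>.045)&(W[...,2]<.06)&(d>0)&(W[...,0]>.42)
W=W[m];print(m.sum(),W.min(0),W.max(0));c=(W.min(0)+W.max(0))/2;c[2]=.048
tip=o["eef_pos"]+M[:,2]*.073;print("centre",c,"tip",tip,"shift to",(M.T@(c-tip)*1e3).round(1))
for r in bot.trace("log_button_top","wrist"): print(r["score"],r["uv"])
```

```text
21.9 [0.49049531 0.19601547 0.28939069] [0.36193843 0.2943344  0.03844889 1.30185971 0.0417518  0.44414344]
935 [0.46857845 0.28723864 0.04505439] [0.49977335 0.31789905 0.05511903]
centre [0.4841759  0.30256885 0.048     ] tip [0.49030661 0.19920211 0.21646052] shift to [ 13.5  95.1 172.8]
0.58 [416.6, 201.9]
```

View pics/w7.png

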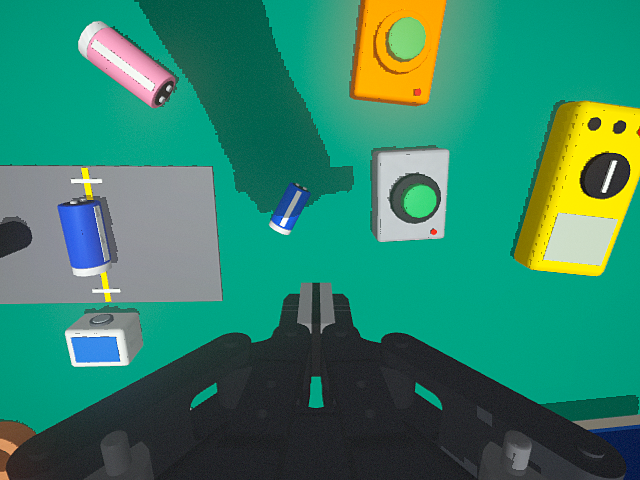

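The grey-box button is at (420,201), clearly apart from the orange decoy at (406,40). I'll go above it and press.

Call:
step_arm --rows '[[[5,32,5],0],[[10,64,10],0],[[14,95,20],0],[[14,95,60],0],[[14,95,110],0],[[14,95,150],0],[[14,95,160],0],[[14,95,163],0],[[14,95,163],0]]'

```text
clock: 23.12
eef_pos: [0.485, 0.3003, 0.1328]
tool_rot: [0.04, 0.999, 0.023, -0.001]
ft_force: [1.4, -0.2, -0.2]
grip_width: -0.0
grasp_force: 0.0
```

Call:
step_arm --rows '[[[0,0,3],0],[[0,0,6],0],[[0,0,9],0],[[0,0,11],0],[[0,0,13],0],[[0,0,13],0]]'

```text
clock: 23.88
eef_pos: [0.4842, 0.3007, 0.1188]
tool_rot: [0.04, 0.999, 0.022, -0.001]
ft_force: [-0.3, -1.1, 6.3]
grip_width: -0.0001
grasp_force: 3.0
```

Call:
step_arm --rows '[[[0,0,1],0],[[0,0,2],0],[[0,0,2],0]]'

```text
clock: 24.25
eef_pos: [0.4842, 0.3006, 0.1185]
tool_rot: [0.04, 0.999, 0.022, -0.001]
ft_force: [-2.6, -3.9, 16.0]
grip_width: 0.0004
grasp_force: 8.0
```

Call:
step_arm --rows '[[[0,0,1],0],[[0,0,2],0],[[0,0,2],0]]'

```text
clock: 24.62
eef_pos: [0.4842, 0.3006, 0.1183]
tool_rot: [0.04, 0.999, 0.023, -0.0]
ft_force: [-6.5, -6.5, 26.4]
grip_width: 0.0001
grasp_force: 13.1
```

It bottomed out about 3 mm higher than I expected, so I'll release it step by step to see the force profile.

Call:
step_arm --rows '[[[0,0,-4],0],[[0,0,-5],0],[[0,0,-5],0]]'

```text
clock: 25.0
eef_pos: [0.4842, 0.3006, 0.1194]
tool_rot: [0.04, 0.999, 0.022, -0.001]
ft_force: [1.2, -1.6, 4.7]
grip_width: -0.0001
grasp_force: 2.2
```

Call:
step_arm --rows '[[[0,0,-2],0],[[0,0,-2],0],[[0,0,-2],0]]'

```text
clock: 25.38
eef_pos: [0.4842, 0.3006, 0.121]
tool_rot: [0.04, 0.999, 0.022, -0.002]
ft_force: [1.7, 0.3, 4.0]
grip_width: 0.0
grasp_force: 1.7
```

Call:
step_arm --rows '[[[0,0,-2],0],[[0,0,-2],0],[[0,0,-2],0]]'

```text
clock: 25.75
eef_pos: [0.4837, 0.3005, 0.123]
tool_rot: [0.04, 0.999, 0.022, -0.002]
ft_force: [1.2, 0.5, 1.8]
grip_width: 0.0001
grasp_force: 1.2
```

Call:
step_arm --rows '[[[0,0,-2],0],[[0,0,-2],0],[[0,0,-2],0]]'

```text
clock: 26.12
eef_pos: [0.4832, 0.3001, 0.1247]
tool_rot: [0.04, 0.999, 0.022, -0.003]
ft_force: [0.2, 0.4, 0.9]
grip_width: -0.0001
grasp_force: 0.7
```

The spring force fell from 5 N to 1 N over about 6 mm, so the button was fully pressed. I'll retreat and check.

Call:
step_arm --rows '[[[0,0,-20],0],[[0,0,-60],0],[[0,0,-110],0],[[0,0,-150],0],[[0,-30,-150],0],[[0,-60,-150],0],[[0,-100,-150],0],[[0,-130,-150],0],[[0,-130,-150],0],[[0,-130,-150],0],[[0,-130,-150],0]]'

```text
clock: 27.5
eef_pos: [0.4737, 0.165, 0.2691]
tool_rot: [0.04, 0.999, 0.022, -0.002]
ft_force: [-1.0, -0.8, -0.5]
grip_width: 0.0002
grasp_force: 0.0
```

Run:
```python
from h import *
o=bot.get_obs();print(o["clock"],o["eef_pos"],o["ft_force"])
im,d=bot.camera("wrist");save("w8.png",im);report(im,d)
```

```text
27.5 [0.47365233 0.16500931 0.2690711 ] [-0.99343886 -0.78175333 -0.53642833]
line mid [ 0.5035 -0.0235] yaw -5.13 len 0.1464
cap mid [ 0.4954 -0.0198] yaw -3.79 len 0.0731 ztop 0.0393
cap rel line: along -8.4 across 3.0 mm
```

View pics/w8.png

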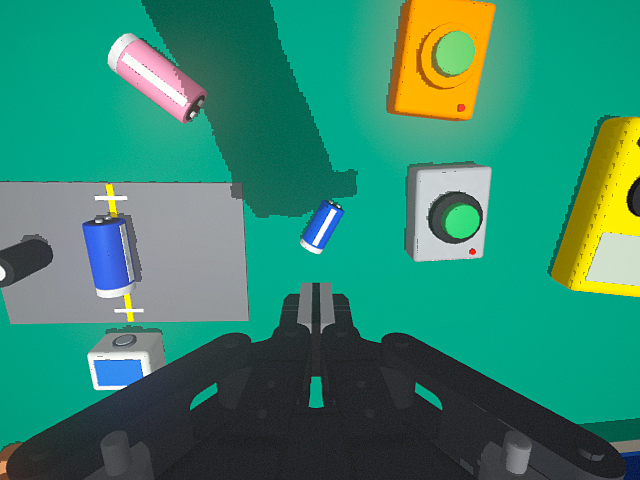

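The oblique view biases the across value, so I'll check it with a known-radius cylinder fit before handing in.

Run:
```python
from h import *
from scipy.optimize import least_squares
im,d=bot.camera("wrist");L,C,zt,y,top,W,Z,hsv=measure(im,d)
a=np.radians(-3.8);n=np.array([-np.sin(a),np.cos(a)])
p=W[top];t=(p[:,:2]-C[0])@n
s=least_squares(lambda q:np.hypot(t-q[0],p[:,2]-q[1])-.0175,[0,.0215],loss="soft_l1",f_scale=.001)
c=C[0]+n*s.x[0];ln=np.array([-L[1][1],L[1][0]])
print("axis z",s.x[1],"across mm",1e3*(c-[.5034,-.0236])@ln, "rms",np.sqrt(2*s.cost/len(t)))
```

```text
axis z 0.021308151209231577 across mm 0.23374121845595489 rms 0.0007142779136646458
```

The fit puts the axis 0.2 mm from the line, so the capacitor has stayed put.

```bash
python3 -c "
from workcell import bot
print(bot.job_done())"
```

```text
the job is handed in; nothing more can be done
None
```

The blue capacitor rests about 0.2 mm off the yellow line, between the ticks and about 1.3° off parallel; the green button was then pressed fully and released, and the job was handed in at about 28 s with the arm clear.

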